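# Clamp a glued wooden tray in the bench screw press

### The arm

A 6-joint arm with a two-finger parallel gripper is mounted at the origin on a cart in front of the work surface, level with it; the furniture and walls round the work are solid. World frame = base frame: x ahead of the robot, y to its left, z up, the work surface at z = 0. Lengths are in m, angles in rad, forces in N, time in s.
With the tool pointing down it reaches from about 0.25 to 0.725 m from the base axis. Payload 4 kg.
Tool frame: the origin (TCP) lies at the very end of the fingers, on their centre line; the grasp point (between the pads) lies 19 mm behind it; z points along the fingers, y is the line along which they close (so a half turn about z gives the same grasp; the last joint's range is limited). The gripper opens to 85 mm and grips with 20 to 120 N. Pads are 22 mm wide; open, the fingers measure 114 mm over their backs; the gripper's body (76 mm by 85 mm) begins 54 mm behind the grasp point. The pads swing forward as they close: fully open they stand 13 mm farther back than shut.
Start: joints at [0, 0.241, 0.005, 1.335, 0, 1.571], TCP at [0.5, -0, 0.231] pointing down, gripper open.
Joint ranges: [-2.72, 2.72], [-1.05, 1.87], [-1.09, 1.28], [-1.99, 2.15], [-1.42, 1.44], [-3.14, 3.14]. Speed limits (rad/s): [2.79, 2.79, 3.14, 3.14, 3.14, 3.14].

### API

Orientations are given as a unit quaternion [x, y, z, w].
In Python, from workcell import bot, vision, workorder gives the robot as it stands.
- The arm moves only by the shell command python3 -m creep 'ROWS' [OPENING]. ROWS is JSON, a list of rows, each a list of 2 entries, a list of its own where there are three numbers: the shift along the tool's x, y, z in mm, then the turn, a rotation vector about the tool's x, y, z in rad. In form: [[[dx, dy, dz], [wx, wy, wz]], ...]. A call has 1 to 12 rows; each row shifts and turns the commanded pose from where the row before left it, along the tool's axes as they then stand; what a row does not reach is not made up. A row lasts 1/8 s, in which the tool goes at most 62.5 mm and 10.7 degrees, less where a joint would pass 70% of its speed; a pose out of reach is approached as far as the arm can. A call is refused whole if a number of a shift passes 62.5 or a number of a turn 0.188, either way. A call with a gripper value outside its range is refused whole. OPENING is the finger opening in mm, from 0 to 85.4, set as the call begins (- or left out, the last holds). The fingers move at their own pace and stop on an object; the grip force is fixed at half the most. Time passes only in rows, so rows that do not move let the fingers close. It gives the time, the measured TCP pose, the force, the opening and the grip force at its end, in the units of the state.
- bot.get_obs(): the state, without advancing time (a new reading comes with each control period).
- vision.camera(name): name is "scene" or "side" or "wrist"; returns a dict with "image" (480x640x3 uint8, blue, green, red), "z_map" (480x640 float32, m along the optical axis (not along the pixel's ray), 0 where there is no reading), "K" (3x3 intrinsics, pixels), "rvec" (rotation vector, rad) and "tvec" (3), from world to camera coordinates, as OpenCV has them; the wrist camera has in their place "tool_from_camera" (4x4, takes a point from camera to tool coordinates, whose origin is the TCP and whose axes are the flange's). Camera axes: x right, y down, z forward; pixel columns grow to the right and rows downward; lengths in m; the calibration is good to about 2 mm. A picture is of the moment at which its call begins: read the wrist's pose just before it.
- workorder.job_done(): hands the job in; it is judged then, once.
Trained networks look in a picture, given as the dict that the camera call returned (one of the last four; its "shot" number tells which), for a name from the list of things; names that differ only in an ending like _2 or _b are one class to them, and where a whole thing is asked for, a point or a joint stands for the part that bears it (a point fixed in the world has none). Each returns a list of dicts, best first, with "score" (0 to 1); they miss things now and then, are a little off and sometimes report something else, mostly with a low value. They report only what shows in the picture. A call takes as long as a camera call.
- vision.spot_in(picture, query): "position" ([column, row] in pixels, amid what is visible of it).
- vision.place_of(picture, query): "position" ([column, row] in pixels: a listed point, or the origin of a listed thing).
The state is a dict: "clock": time; "joint_pos": joint angles; "joint_vel": joint speeds; "tau": joint torques, N m; "eef_pos": TCP position; "tool_rot": TCP orientation; "ft_force": force on the tool from outside, world axes, zero at the start; "ft_torque": the same for the moment, N m; "grip_width": finger opening in m; "grasp_force": force on a finger pad.
Only numpy, scipy, OpenCV 4.12 (cv2) and the standard library are available. Lean on these libraries where they do the work, as an engineer would, in place of code of your own. Each camera call takes 0.05 s, during which the arm holds its last target. There are 200 camera calls.

### The job

The wooden tray in the small screw press has freshly glued side walls. Lay the clamp bar, cork facings down, across the tops of both side walls, square to them and with its middle under the foot of the press, and let go of it; then wind the crank clockwise until the foot meets the bar and snug it up by feel, clearly tight but not forced, and let go. Leave the tray standing where it is in the press and do not disturb the other things on the table.

Things in the scene. Friction and masses are not known exactly. Their poses are not given: they have to be found in the camera images.
- press: grey C-frame bench screw press, fixed. Origin: on the table, straight below its vertical screw axis; z up, x from the open front to the column at the back. Base plate 150 wide (y), x=-85 to +165 mm, bed top 16 high. Column at x=107 to 149. Overhead arm (32 wide) and screw boss (48 across): 141 to 178 mm above the table, x=-24 to 149. Throat open in front and on both sides.
- screw: steel screw of the press with its crank; at its lower end a round cushioned foot, 40 mm across, that does not turn. Origin: on the screw axis, underside of the crank hub; z up. Clockwise from above lowers it, crank and all, 4.8 mm per rad (30 mm a turn); it stays where left. At the start the foot hangs some 18 to 32 mm over the laid bar's top; its exact height is not given.
- crank: crank arm of the screw, turning with it; origin on the screw axis, x along the arm. Turned freely it drags evenly, up to 7 N at the handle along its circle, less (some 2 N) when the hand pauses. Once the foot bears on the bar its cushion gives and the force along the circle grows by some 4 to 6 N per rad: 3 to 4 N above the free drag is properly snug, 7 N above it is too tight.
- crank_handle (a point): middle of the crank's upright black revolving handle, 25 mm across, 50 mm tall, 60 mm from the screw axis. It spins on its pin: pinch it from above and carry it round without turning the hand. Crank arm 26 mm below this point, handle's end 24 above. At the start the crank points to the back or left (+y) of the press, leaving the space over the right half of the bar's place free.
- tray: shallow wooden tray standing loose on the press bed, about centred under the screw, 156 (x) by 126 (y) mm, 45 high, about 0.5 kg. Origin: centre of its underside; z up. The two side walls run along its x at y=-55 and +55 mm, 12 thick, tops 45 mm above the origin; end walls and divider are lower (28 mm).
- clamp_bar: straight hardwood bar lying on the table to the left of the press, 200 long (along its y), 28 wide (x), 27 mm high, about 0.15 kg. Origin: centre of its underside; z up. Two cork facings form its underside, each 32 to 88 mm out from the middle; a thin steel wear plate marks the middle of its top. It can be held near one end, across its width.
- glue_tube: white glue tube lying on the table, 126 x 38 x 25 mm; leave alone. Origin: centre of its underside.
- tape_roll: roll of brown packing tape lying flat, 96 mm across, 48 mm high; leave alone. Origin: centre of its underside.
- marker: black-capped felt marker lying on the table right of the press, 133 x 18 x 20 mm; leave alone. Origin: centre of its underside.
- gauze_box: small card box, 110 x 38 x 50 mm; leave alone. Origin: centre of its underside.

How it is judged:
By the outcome, as a careful person would: the job done as asked, in the order asked, and still so for the second after the job is handed in, with the robot touching nothing.
It also fails if it takes over 67 s, if anything falls off the work surface, if the arm or the gripper's body presses on something with over 40 N, if the wrist force passes 120 N, or if a joint passes its speed limit or range.

## Working session

There is one attempt and no reset: what is moved stays moved. The work goes in short steps, Python scripts to look and compute and a shell command to move; the robot and the scene stay as the last step left them, time stands still between calls to the robot, and variables do not carry over. Pictures are saved under pics/ and viewed, at most 12 in all, crops included, and the job is handed in when it is done.

```bash
mkdir -p pics; ls; cat > h.py <<'E'
import numpy as np, cv2
from scipy.spatial.transform import Rotation as R
from workcell import bot, vision
def cw(p):
    if "rvec" in p:
        M=cv2.Rodrigues(np.array(p["rvec"],float))[0]; t=np.array(p["tvec"],float).ravel()
        return M.T, -M.T@t
    o=p["obs"]; A=R.from_quat(o["tool_rot"]).as_matrix(); T=np.array(p["tool_from_camera"])
    return A@T[:3,:3], A@T[:3,3]+np.array(o["eef_pos"])
def shot(n):
    o=bot.get_obs(); p=vision.camera(n); p["obs"]=o; return p
def ray(p,uv):
    Rm,c=cw(p); return c, Rm@np.linalg.inv(np.array(p["K"]))@np.array([uv[0],uv[1],1.])
def atz(p,uv,z):
    c,d=ray(p,uv); return c+d*(z-c[2])/d[2]
def cloud(p):
    Rm,c=cw(p); z=p["z_map"]; v,u=np.indices(z.shape)
    q=np.stack([u,v,np.ones_like(u)],-1)@np.linalg.inv(np.array(p["K"])).T*z[...,None]
    return q@Rm.T+c
E
cat > a.py <<'E'
from h import *
np.set_printoptions(precision=4,suppress=True)
for n in ["scene","side"]:
    p=shot(n); cv2.imwrite(f"pics/{n}0.png",p["image"]); W=cloud(p)
    np.save(f"pics/{n}0.npy",W); print(n,cw(p)[1])
    for q in ["press","screw","crank_handle","tray","clamp_bar","glue_tube","tape_roll","marker","gauze_box"]:
        for r in vision.place_of(p,q)[:1]:
            u,v=r["position"]; i=W[min(479,max(0,int(v))),min(639,max(0,int(u)))]
            print(q,r["score"],np.round([u,v]),"surf",i,"z0",atz(p,(u,v),0))
o=bot.get_obs(); print(o["clock"],o["eef_pos"],o["tool_rot"],o["ft_force"])
E
python3 a.py
```

```text
pics
scene [-0.2373 -0.6088  1.1917]
press 0.46 [232. 199.] surf [0.6026 0.255  0.0307] z0 [0.6247 0.2757 0.    ]
screw 0.84 [407. 255.] surf [ 0.5542 -0.3477  0.2376] z0 [ 0.7483 -0.2843  0.    ]
crank_handle 0.63 [419. 231.] surf [-0.2373 -0.6088  1.1917] z0 [ 0.854  -0.2695  0.    ]
tray 0.97 [391. 306.] surf [ 0.5505 -0.3362  0.0224] z0 [ 0.5643 -0.3341  0.    ]
clamp_bar 0.84 [268. 276.] surf [ 0.4349 -0.018   0.0266] z0 [ 0.4504 -0.0047  0.    ]
glue_tube 0.83 [188. 250.] surf [0.3787 0.2333 0.0157] z0 [0.3883 0.2427 0.    ]
tape_roll 0.7 [258. 213.] surf [0.5934 0.1436 0.0439] z0 [0.6247 0.1701 0.    ]
marker 0.81 [418. 385.] surf [ 0.396  -0.4988  0.0137] z0 [ 0.4031 -0.4998 -0.    ]
gauze_box 0.65 [233. 198.] surf [0.6089 0.2603 0.0313] z0 [0.631  0.2794 0.    ]
side [ 0.2888 -1.3598  0.7439]
press 0.89 [349. 357.] surf [ 0.5393 -0.399   0.0528] z0 [ 0.5577 -0.3289  0.    ]
screw 0.89 [355. 271.] surf [ 0.5563 -0.3465  0.2232] z0 [0.6713 0.0858 0.    ]
crank_handle 0.65 [384. 254.] surf [ 0.6137 -0.3517  0.2606] z0 [0.7895 0.1917 0.    ]
tray 0.63 [350. 355.] surf [ 0.5407 -0.4008  0.0589] z0 [ 0.5627 -0.3211  0.    ]
clamp_bar 0.69 [284. 288.] surf [ 0.4472 -0.0351  0.0254] z0 [0.4527 0.0089 0.    ]
glue_tube 0.59 [252. 254.] surf [0.3772 0.2226 0.0101] z0 [0.3807 0.2419 0.    ]
marker 0.87 [290. 417.] surf [ 0.4024 -0.5021 -0.0017] z0 [ 0.403  -0.5041  0.    ]
1.0 [ 0.5    -0.      0.2313] [0.7071 0.7071 0.     0.    ] [-0.0863  0.3001  0.6285]
```

View pics/scene0.png

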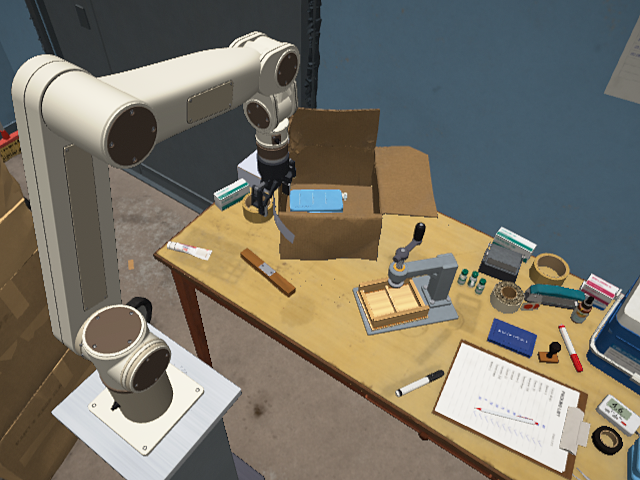

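View pics/side0.png

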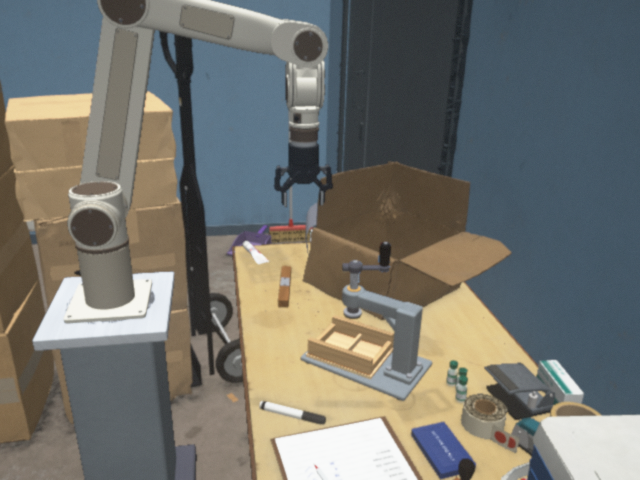

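Scene view: the press and tray are at about (400,300), with the crank handle up at (419,231). The bar is at (268,272), right in front of the open carton, and its wear plate shows on top. The side view agrees: handle (384,254), bar (285,287), tray (350,345). The press column faces away from the robot. Next I fit the geometry from the depth clouds.

```bash
cat > b.py <<'E'
from h import *
np.set_printoptions(precision=4,suppress=True)
def rect(P): 
    r=cv2.minAreaRect((P[:,:2]*1000).astype(np.float32)); return np.round(r[0],1),np.round(r[1],1),round(r[2],1)
for n in ["scene","side"]:
    W=np.load(f"pics/{n}0.npy").reshape(-1,3); print(n)
    d=W-[0.44,-0.02,0]
    b=W[(np.hypot(d[:,0],d[:,1])<.13)&(W[:,2]>.020)&(W[:,2]<.034)]
    print("bar",len(b),np.median(b[:,2]),rect(b),b[:,:2].min(0),b[:,:2].max(0))
    d=W-[0.553,-0.345,0]; near=np.hypot(d[:,0],d[:,1])<.2
    tb=W[near&(abs(W[:,2])<.004)]; print("table z",np.median(W[(np.hypot(d[:,0],d[:,1])<.3)&(abs(W[:,2])<.008)][:,2]))
    t=W[near&(W[:,2]>.056)&(W[:,2]<.066)&(np.hypot(d[:,0],d[:,1])<.11)]; print("walltop",len(t),np.median(t[:,2]),rect(t))
    p=W[near&(W[:,2]>.011)&(W[:,2]<.021)]; print("plate",len(p),rect(p))
    a=W[near&(W[:,2]>.174)&(W[:,2]<.183)]; print("armtop",len(a),rect(a))
    a=W[near&(W[:,2]>.235)]; print("handle",len(a),a.min(0),a.max(0),np.median(a,0))
    for lo in np.arange(.18,.32,.01):
        a=W[near&(W[:,2]>lo)&(W[:,2]<lo+.01)]
        if len(a): print(round(lo,3),len(a),a.min(0)[:2],a.max(0)[:2],np.median(a,0)[:2])
E
python3 b.py
python3 - <<'E'
from h import *
ps=[shot("scene"),shot("side")]
for q in ["crank_handle","screw","press","tray","clamp_bar"]:
    L=[]
    for p in ps:
        r=vision.place_of(p,q); L.append(r[0]["position"]); print(q,[(np.round(x["position"]),x["score"]) for x in r[:3]])
    A=[];b=[]
    for p,uv in zip(ps,L):
        c,d=ray(p,uv); d/=np.linalg.norm(d); M=np.eye(3)-np.outer(d,d); A.append(M);b.append(M@c)
    x=np.linalg.solve(sum(A),sum(b)); print(q,x.round(4),[np.linalg.norm(M@x-bb).round(4) for M,bb in zip(A,b)])
E
```

```text
scene
bar 656 0.025909421958750123 (array([455.5, -11.5]), array([126.4, 206.4]), 22.5) [ 0.42  -0.101] [0.5531 0.1005]
table z -0.0008115915463879908
walltop 419 0.05989291170704969 (array([ 568.9, -349.2]), array([128.5, 185.4]), 50.9)
plate 1291 (array([ 584.3, -361.4]), array([151.9, 250.2]), 48.1)
armtop 230 (array([ 652.4, -307.6]), array([215.6, 166.8]), 52.6)
handle 231 [ 0.5327 -0.3556  0.235 ] [ 0.6267 -0.3223  0.2851] [ 0.6068 -0.342   0.2571]
0.18 20 [ 0.5448 -0.3477] [ 0.694  -0.2131] [ 0.5501 -0.336 ]
0.19 19 [ 0.5462 -0.3424] [ 0.5585 -0.328 ] [ 0.5497 -0.3367]
0.2 10 [ 0.5464 -0.3419] [ 0.5569 -0.3356] [ 0.5502 -0.3384]
0.21 8 [ 0.5308 -0.35  ] [ 0.6125 -0.3278] [ 0.5496 -0.34  ]
0.22 128 [ 0.5289 -0.3542] [ 0.6162 -0.321 ] [ 0.5828 -0.3408]
0.23 151 [ 0.529  -0.3538] [ 0.6155 -0.3188] [ 0.5546 -0.3357]
0.24 35 [ 0.5504 -0.354 ] [ 0.6165 -0.3254] [ 0.6071 -0.3442]
0.25 26 [ 0.5993 -0.3556] [ 0.6165 -0.3295] [ 0.6068 -0.3441]
0.26 33 [ 0.6011 -0.3551] [ 0.6196 -0.3334] [ 0.6068 -0.3464]
0.27 52 [ 0.601  -0.3545] [ 0.6267 -0.332 ] [ 0.6104 -0.3451]
0.28 21 [ 0.6074 -0.3
[... 930 characters left out ...]
497]
0.25 50 [ 0.6051 -0.3583] [ 0.6303 -0.3369] [ 0.6134 -0.3508]
0.26 58 [ 0.6046 -0.3564] [ 0.6276 -0.3368] [ 0.6131 -0.3509]
0.27 61 [ 0.6049 -0.356 ] [ 0.6272 -0.333 ] [ 0.6141 -0.3502]
0.28 25 [ 0.6067 -0.3512] [ 0.6238 -0.3399] [ 0.6168 -0.343 ]
crank_handle [(array([418., 234.]), 0.49)]
crank_handle [(array([384., 252.]), 0.79)]
crank_handle [ 0.6122 -0.344   0.2583] [np.float64(0.0041), np.float64(0.0041)]
screw [(array([235., 198.]), 0.62), (array([402., 253.]), 0.55)]
screw [(array([353., 271.]), 0.64)]
screw [ 0.7435  0.3854 -0.1524] [np.float64(0.0013), np.float64(0.0013)]Traceback (most recent call last):
  File "<stdin>", line 6, in <module>
IndexError: list index out of range
```

```bash
cat > c.py <<'E'
from h import *
np.set_printoptions(precision=1,suppress=True)
O=np.array([.5557,-.3353]); th=np.radians(-41.9)
ex=np.array([np.cos(th),np.sin(th)]); ey=np.array([-ex[1],ex[0]])
A={n:np.load(f"pics/{n}0.npy").reshape(-1,3) for n in ["scene","side"]}
def fit(P):
    m=P.mean(0); u,s,v=np.linalg.svd(P-m); d=v[0]; n=np.array([-d[1],d[0]]); 
    return m, d, (P-m)@d, (P-m)@n
for n,W in A.items():
    print(n)
    b=W[(W[:,2]>.0225)&(W[:,2]<.032)&(abs(W[:,1])<.12)&(abs(W[:,0]-.442+.14*(W[:,1]+.01))<.03)][:,:2]*1000
    r=cv2.minAreaRect(b.astype(np.float32)); m,d,s,t=fit(b)
    print("bar",len(b),r,m,np.degrees(np.arctan2(d[1],d[0])),np.percentile(s,[0,1,99,100]),np.percentile(t,[0,3,97,100]))
    Q=np.c_[(W[:,:2]-O)@ex,(W[:,:2]-O)@ey]*1000; z=W[:,2]*1000
    w=(z>57)&(z<64)&(abs(Q[:,0])<90)&(abs(Q[:,1])<75)
    for sg in (1,-1):
        P=Q[w&(sg*Q[:,1]>40)&(abs(Q[:,0])<80)]; m,d,s,t=fit(P); print("wall",sg,len(P),m,np.degrees(np.arctan(d[1]/d[0])),P.min(0),P.max(0),np.percentile(t,[3,97]))
    a=Q[(z>174)&(z<181)&(abs(Q[:,1])<40)&(abs(Q[:,0])<170)]; print("arm",a.min(0),a.max(0),np.percentile(a[:,1],[5,95]))
    s=Q[(z>182)&(z<212)&(np.hypot(*Q.T)<30)]; print("screw surf",s.mean(0), "cam dir",(cw_:=None))
    f=(np.hypot(*Q.T)<30)&(z>95)&(z<140); print("foot z",np.percentile(z[f],[0,2,5,10,50,90]), Q[f].mean(0))
    h=(np.hypot(*(Q-[48,34]).T)<30)&(z>243); print("handle press-frame",Q[h].min(0),Q[h].max(0),z[h].max())
    c=W[(W[:,2]>.04)&(W[:,1]>-.22)&(W[:,1]<.12)&(W[:,0]>.42)&(W[:,0]<.75)&(W[:,2]<.3)]
    for y in np.arange(-.22,.12,.04):
        k=c[(c[:,1]>y)&(c[:,1]<y+.04)]
        if len(k): print("carton y",round(y,2),"minx %.3f"%k[:,0].min(),"zmax %.3f"%k[:,2].max())
E
python3 c.py
```

```text
scene
bar 448 ((449.284912109375, -2.4447479248046875), (197.67283630371094, 30.062971115112305), 81.07199096679688) [445.9 -16.2] -96.94082292382649 [-113.2 -105.8   81.9   84.8] [-14.9 -12.6  13.1  16.9]
wall 1 105 [-37.3  51.1] 2.866083049478651 [-76.2  42.2] [ 7.8 60.2] [-6.9  6.3]
wall -1 229 [  2.  -57.1] 2.5022190930653307 [-70.4 -67.1] [ 79.1 -48.1] [-6.9  6.4]
arm [-23.9 -20.3] [143.5  18.4] [-16.3  14.2]
screw surf [-2.5 -5. ] cam dir None
foot z [110.3 112.6 113.1 115.2 121.1 124.7] [-5.8 -8.5]
handle press-frame [36.6 21.1] [61.1 44.9] 285.0691798486388
carton y -0.22 minx 0.624 zmax 0.181
carton y -0.18 minx 0.599 zmax 0.180
carton y -0.14 minx 0.565 zmax 0.179
carton y -0.1 minx 0.535 zmax 0.179
carton y -0.06 minx 0.498 zmax 0.180
carton y -0.02 minx 0.422 zmax 0.300
carton y 0.02 minx 0.516 zmax 0.248
carton y 0.06 minx 0.601 zmax 0.133
carton y 0.1 minx 0.669 zmax 0.295
side
bar 303 ((451.3886413574219, -4.844230651855469), (199.7300262451172, 27.784122467041016), 80.51376342773438) [447.3 -23.8] -97.24087997251077 [-119.6 -108.9   75.4   80.7] [-14.3 -12.1  14.3  14.5]
wall 1 269 [ 2.2 53.5] 2.228467485745976 [-74.4  42. ] [74.7 66.7] [-7.   8.7]
wall -1 309 [  6.4 -56. ] 2.1184256162565642 [-72.4 -65.6] [ 79.8 -45.5] [-6.5  7.9]
arm [-20.1 -20.4] [143.8  24.3] [-16.9  14.6]
screw surf [ 2.7 -1.7] cam dir None
foot z [110.5 113.3 114.1 116.1 122.4 131.7] [ 4.9 -5.8]
handle press-frame [37.5 20. ] [63.2 45.5] 283.02860666882
carton y -0.22 minx 0.632 zmax 0.179
carton y -0.18 minx 0.615 zmax 0.177
carton y -0.14 minx 0.565 zmax 0.179
carton y -0.1 minx 0.536 zmax 0.177
carton y -0.06 minx 0.502 zmax 0.178
carton y -0.02 minx 0.425 zmax 0.300
carton y 0.02 minx 0.515 zmax 0.300
carton y 0.06 minx 0.589 zmax 0.300
carton y 0.1 minx 0.650 zmax 0.300
```

```bash
python3 - <<'E'
import cv2
a=cv2.imread("pics/side0.png")[225:400,260:440]; b=cv2.imread("pics/scene0.png")[215:340,340:470]
cv2.imwrite("pics/crop0.png",cv2.hconcat([cv2.resize(a,(400,400),interpolation=2),cv2.resize(b,(400,400),interpolation=2)]))
E
```

```text
(no output)
```

View pics/crop0.png

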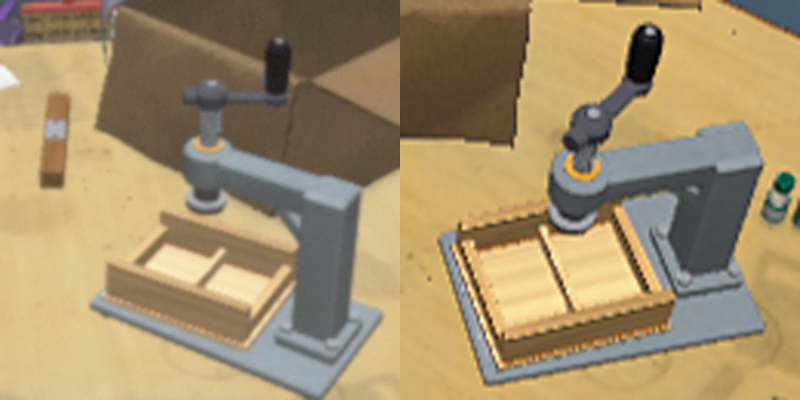

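The foot hangs at z≈0.112, about 24 mm above where the bar's top will be. The tray is turned about +2.3° from the press. The handle is at about (50,33) mm in the press frame. I'll go over the near end of the bar and check with the wrist camera.

```bash
python3 -m creep '[[[-28,-21,0],[0,0,0]],[[-28,-21,0],[0,0,0]],[[-27,-20,10],[0,0,0]],[[0,0,40],[0,0,0.157]],[[0,0,0],[0,0,0]],[[0,0,0],[0,0,0]]]' 50
cat > d.py <<'E'
from h import *
import sys
np.set_printoptions(precision=4,suppress=True)
p=shot("wrist"); cv2.imwrite(f"pics/{sys.argv[1]}.png",p["image"]); W=cloud(p); np.save(f"pics/{sys.argv[1]}.npy",W)
b=W[(W[...,2]>.02)&(W[...,2]<.034)&(abs(W[...,1])<.13)&(abs(W[...,0]-.445-.15*W[...,1])<.03)]
print(len(b),cv2.minAreaRect((b[:,:2]*1000).astype(np.float32)),np.median(b[:,2]))
for q in ["clamp_bar"]:
    for r in vision.place_of(p,q): print(r["score"],r["position"],atz(p,r["position"],0.0))
o=p["obs"]; print(o["clock"],o["eef_pos"],o["tool_rot"],o["joint_pos"])
E
python3 d.py w1
```

```text
clock: 2.1
eef_pos: [0.4387, -0.0829, 0.1823]
tool_rot: [0.76, 0.65, 0.0, 0.0]
ft_force: [-0.9, 0.2, 1.1]
grip_width: 0.0503
grasp_force: 0.0
8092 ((452.08392333984375, -5.513343811035156), (185.2965545654297, 28.045961380004883), 80.48377990722656) 0.026855135612322528
0.84 [320.9, 117.9] [0.4558 0.0043 0.    ]
2.1 [ 0.4387 -0.0829  0.1823] [0.7596 0.6504 0.0003 0.0004] [-0.1869  0.164  -0.2227  1.1832  0.0001  1.5384]
```

View pics/w1.png

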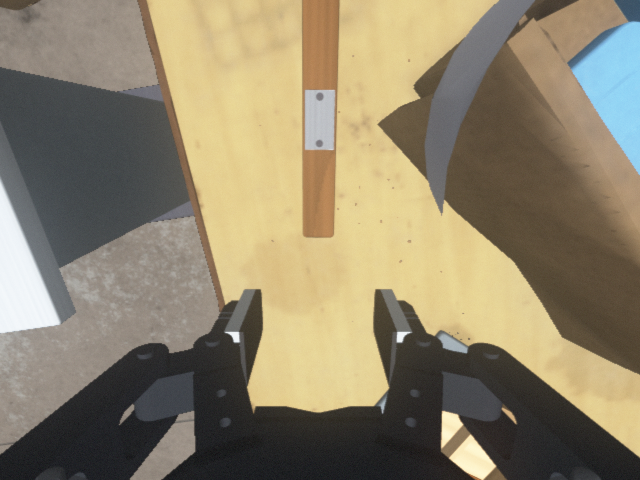

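The wrist view shows the bar upright in the image at column 319, its plate at (319,120) and near end at (319,237), lined up with the fingers. Now I work out the bar's middle and end points.

```bash
python3 - <<'E'
from h import *
W=np.load("pics/w1.npy")
o=bot.get_obs(); A=R.from_quat(o["tool_rot"]).as_matrix()
for uv in [(319,120),(319,91),(319,149),(319,231),(305,231),(333,231),(304,20),(339,20)]:
    P=W[uv[1],uv[0]]; print(uv,P.round(4),"tool mm",(1000*A.T@(P-o["eef_pos"])).round(1))
E
```

```text
(319, 120) [0.4535 0.0018 0.0287] tool mm [ 85.9   0.5 154.1]
(319, 91) [0.4569 0.0233 0.0276] tool mm [107.7   0.5 155.2]
(319, 149) [ 0.4501 -0.0207  0.0279] tool mm [ 63.1   0.5 154.9]
(319, 231) [ 0.4391 -0.0909  0.0261] tool mm [ -7.9   0.6 156.7]
(305, 231) [ 0.4268 -0.0888  0.0268] tool mm [ -7.8 -11.9 156. ]
(333, 231) [ 0.4515 -0.0934  0.0241] tool mm [ -8.5  13.2 158.7]
(304, 20) [0.4533 0.0735 0.0287] tool mm [156.7 -10.8 154. ]
(339, 20) [ 0.4821  0.0773 -0.0009] tool mm [164.9  17.  183.7]
```

```bash
python3 -m creep '[[[6,0.5,60],[0,0,0.008]],[[0,0,60],[0,0,0]],[[0,0,40],[0,0,0]],[[0,0,18],[0,0,0]],[[0,0,0],[0,0,0]],[[0,0,0],[0,0,0]]]' 50 && python3 -m creep '[[[0,0,0],[0,0,0]],[[0,0,0],[0,0,0]],[[0,0,0],[0,0,0]],[[0,0,0],[0,0,0]]]' 5
```

```text
clock: 2.95
eef_pos: [0.4411, -0.0772, 0.0046]
tool_rot: [0.763, 0.647, 0.001, 0.001]
ft_force: [0.1, -0.3, 0.3]
grip_width: 0.0502
grasp_force: 0.0
clock: 3.45
eef_pos: [0.4409, -0.0774, 0.0049]
tool_rot: [0.763, 0.647, 0.001, 0.001]
ft_force: [-0.5, 0.2, 5.1]
grip_width: 0.0273
grasp_force: 59.9
```

```bash
python3 -m creep '[[[0,0,-34],[0,0,0]],[[0,0,-34],[0,0,0]],[[-40,-1,0],[0,0,0]],[[-50,-1,0],[0,0,0]],[[-50,-2,0],[0,0,0]],[[-50,-1,0],[0,0,0]],[[-46,-1,0],[0,0,0.17]],[[0,0,0],[0,0,0.18]],[[0,0,0],[0,0,0.177]],[[0,0,0],[0,0,0]],[[0,0,0],[0,0,0]],[[0,0,0],[0,0,0]]]' 5
python3 - <<'E'
from h import *
o=bot.get_obs(); A=R.from_quat(o["tool_rot"]).as_matrix(); print(np.degrees(np.arctan2(A[1,0],A[0,0])),A[:,2].round(4),o["eef_pos"])
p=shot("wrist"); cv2.imwrite("pics/w2.png",p["image"]); np.save("pics/w2.npy",cloud(p))
c=shot("scene"); cv2.imwrite("pics/s2.png",c["image"])
S=np.array([.556,-.3355,0.073]); print("S in tool",(A.T@(S-o["eef_pos"])*1000).round(1))
for n,q in (("wrist",p),("scene",c)):
    print(n,[(r["score"],r["position"]) for r in vision.place_of(q,"clamp_bar")[:2]])
E
```

```text
clock: 4.95
eef_pos: [0.3948, -0.3088, 0.0714]
tool_rot: [0.905, 0.426, -0.0, 0.0]
ft_force: [0.0, -0.4, -0.9]
grip_width: 0.027
grasp_force: 59.7
50.452916211867134 [ 0.e+00 -1.e-04 -1.e+00] [ 0.39481567 -0.30877225  0.07140461]
S in tool [ 82.  141.3  -1.6]
wrist [(0.63, [314.4, 119.1])]
scene [(0.62, [342.6, 308.9])]
```

View pics/w2.png

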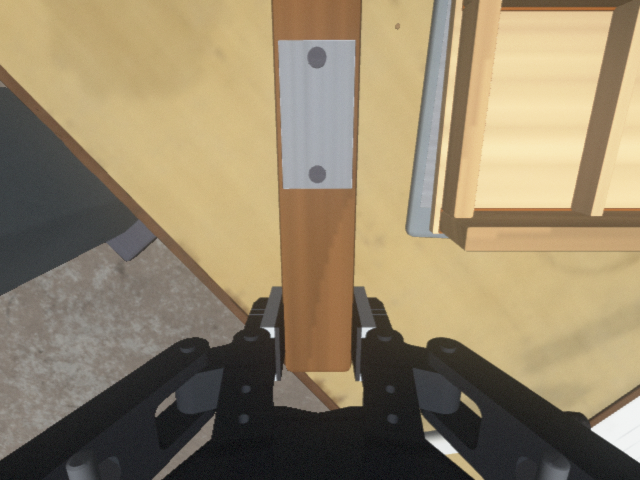

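The wrist view shows the bar held square between the pads, with the plate centred at (317,115). The tray is on the right; its near side wall top runs level along row ~240, so it is parallel to the tool's y axis. I compute the offsets.

```bash
python3 - <<'E'
from h import *
W=np.load("pics/w2.npy"); o=bot.get_obs(); A=R.from_quat(o["tool_rot"]).as_matrix()
T=(W-o["eef_pos"])@A*1000
for uv in [(317,57),(317,174),(317,115),(317,366),(300,366),(280,60),(353,60),(480,230),(480,248),(630,230),(630,248)]: print(uv,T[uv[1],uv[0]].round(1),"z",W[uv[1],uv[0],2].round(4))
z=W[...,2]; u=np.indices(z.shape)[1]
m=(z>.055)&(z<.067)&(u>445); P=T[m]; print(len(P),P.min(0),P.max(0),cv2.minAreaRect(P[:,:2].astype(np.float32)))
m&=np.indices(z.shape)[0]>205
for c in range(470,640,30):
    r=np.where(m[:,c])[0]; print(c,r.min(),r.max(),T[r.max(),c].round(1))
b=(z>.09)&(z<.105)&(u>250)&(u<380)&(np.indices(z.shape)[0]<270); print("bar",cv2.minAreaRect(T[b][:,:2].astype(np.float32)),np.median(z[b]))
E
```

```text
(317, 57) [ 98.2  -0.4 -23. ] z 0.0944
(317, 174) [ 62.2  -0.4 -22.7] z 0.094
(317, 115) [ 81.2  -0.4 -22.3] z 0.0936
(317, 366) [-15.6  -0.4 -22. ] z 0.0933
(300, 366) [-15.9  -7.4 -21.5] z 0.0928
(280, 60) [ 97.4 -11.9 -22.8] z 0.0941
(353, 60) [ 97.5  10.9 -22. ] z 0.0933
(480, 230) [33.3 74.1 10.4] z 0.061
(480, 248) [24.8 74.9  9.6] z 0.0617
(630, 230) [ 33.2 142.9  10.6] z 0.0607
(630, 248) [ 24.8 144.5   9.9] z 0.0614
4776 [22.97853966 67.40321518  8.35694257] [ 35.26865141 151.35337972  16.33297635] ((29.124013900756836, 109.38533020019531), (83.95840454101562, 12.231664657592773), 89.88429260253906)
470 225 250 [23.4 71.  10.9]
500 224 250 [23.4 85.1 11.2]
530 224 250 [23.2 99.5 11.7]
560 225 250 [ 23.7 112.5  10.2]
590 224 250 [ 23.4 127.3  11.2]
620 224 250 [ 23.5 140.8  10.6]
bar ((70.47267150878906, -0.5214557647705078), (27.996641159057617, 88.79612731933594), 89.8051986694336) 0.09333785710395029
```

```bash
python3 -m creep '[[[1.5,20,0],[0,0,0]],[[0,30,0],[0,0,0]],[[0,30,0],[0,0,0]],[[0,30,0],[0,0,0]],[[0,20,0],[0,0,0]],[[0,12,0],[0,0,0]],[[0,0,0],[0,0,0]],[[0,0,1.5],[0,0,0]],[[0,0,1.5],[0,0,0]],[[0,0,0],[0,0,0]]]' 5
cat > e.py <<'E'
from h import *
import sys
for n in ["scene","side"]:
    p=shot(n); cv2.imwrite(f"pics/{n}{sys.argv[1]}.png",p["image"]); np.save(f"pics/{n}{sys.argv[1]}.npy",cloud(p))
a=cv2.imread(f"pics/side{sys.argv[1]}.png")[225:400,260:440]; b=cv2.imread(f"pics/scene{sys.argv[1]}.png")[215:340,340:470]
cv2.imwrite(f"pics/crop{sys.argv[1]}.png",cv2.hconcat([cv2.resize(a,(400,400),interpolation=2),cv2.resize(b,(400,400),interpolation=2)]))
E
python3 e.py 1
```

```text
clock: 6.4
eef_pos: [0.5046, -0.398, 0.0682]
tool_rot: [0.905, 0.425, -0.0, -0.0]
ft_force: [-0.1, -0.0, -2.1]
grip_width: 0.027
grasp_force: 59.7
```

View pics/crop1.png

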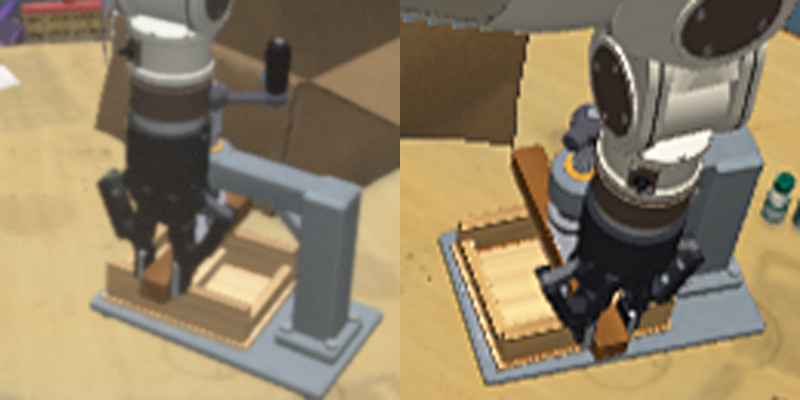

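The bar lies across the tray under the foot, and the hand is clear of the boss. Lowering the last couple of millimetres.

```bash
python3 -m creep '[[[0,0,1],[0,0,0]],[[0,0,1],[0,0,0]],[[0,0,0.3],[0,0,0]],[[0,0,0],[0,0,0]]]' 5
```

```text
clock: 7.0
eef_pos: [0.505, -0.3984, 0.0661]
tool_rot: [0.905, 0.425, 0.0, 0.0]
ft_force: [0.2, 0.5, -1.6]
grip_width: 0.0267
grasp_force: 59.8
```

```bash
python3 -m creep '[[[0,0,0.6],[0,0,0]],[[0,0,0.4],[0,0,0]],[[0,0,0],[0,0,0]]]' 5
```

```text
clock: 7.38
eef_pos: [0.5051, -0.3985, 0.0659]
tool_rot: [0.905, 0.425, 0.0, 0.0]
ft_force: [-2.8, 1.6, 5.7]
grip_width: 0.0271
grasp_force: 60.6
```

```bash
python3 -m creep '[[[0,0,-0.4],[0,0,0]],[[0,0,0],[0,0,0]],[[0,0,0],[0,0,0]],[[0,0,0],[0,0,0]]]' 45 && python3 -m creep '[[[0,0,-10],[0,0,0]],[[0,0,-25],[0,0,0]],[[-10,0,-40],[0,0,0]],[[-25,0,-50],[0,0,0]],[[-25,0,-55],[0,0,0]],[[0,0,-45],[0,0,0]],[[0,0,0],[0,0,0]],[[0,0,0],[0,0,0]]]' 45; python3 e.py 2
python3 - <<'E'
from h import *
np.set_printoptions(precision=1,suppress=True)
O=np.array([.5557,-.3353]); th=np.radians(-41.9)
ex=np.array([np.cos(th),np.sin(th)]); ey=np.array([-ex[1],ex[0]])
for n in ["scene","side"]:
    W=np.load(f"pics/{n}2.npy").reshape(-1,3); z=W[:,2]*1000
    Q=np.c_[(W[:,:2]-O)@ex,(W[:,:2]-O)@ey]*1000
    b=(z>82)&(z<93)&(abs(Q[:,0])<25)&(abs(Q[:,1])<115); print(n,b.sum(),cv2.minAreaRect(Q[b].astype(np.float32)),np.median(z[b]),Q[b].min(0),Q[b].max(0))
    h=(np.hypot(*(Q-[48,34]).T)<30)&(z>243); print("handle",Q[h].min(0),Q[h].max(0),z[h].max())
o=bot.get_obs(); A=R.from_quat(o["tool_rot"]).as_matrix()
print(o["clock"],o["eef_pos"],o["ft_force"],o["joint_pos"])
H=np.r_[O+ (49.6*ex+32.9*ey)/1000,0]; print("H",H)
E
```

```text
clock: 7.88
eef_pos: [0.5051, -0.3983, 0.0652]
tool_rot: [0.905, 0.425, -0.0, -0.0]
ft_force: [-0.2, 0.3, -0.4]
grip_width: 0.0451
grasp_force: 0.0
clock: 8.88
eef_pos: [0.4667, -0.4445, 0.2905]
tool_rot: [0.905, 0.425, 0.0, 0.0]
ft_force: [-0.1, 0.7, -0.5]
grip_width: 0.0449
grasp_force: 0.0
scene 588 ((-1.0289134979248047, -4.5982666015625), (30.104089736938477, 201.58448791503906), 2.9103591442108154) 86.87830118079242 [ -18.9 -105.6] [17.3 96.5]
handle [37.4 21.1] [60.7 44.1] 284.18016305791014
side 615 ((1.809809684753418, -13.003089904785156), (29.094633102416992, 182.9349365234375), 2.4920685291290283) 87.5914829100336 [ -15.2 -104.6] [19.3 78.5]
handle [36. 21.] [62.9 43. ] 283.0569308070003
8.975 [ 0.5 -0.4  0.3] [ 0.7  0.4 -0.3] [-0.8  0.5  0.6  1.6  0.   1.5]
H [ 0.6 -0.3  0. ]
```

View pics/crop2.png

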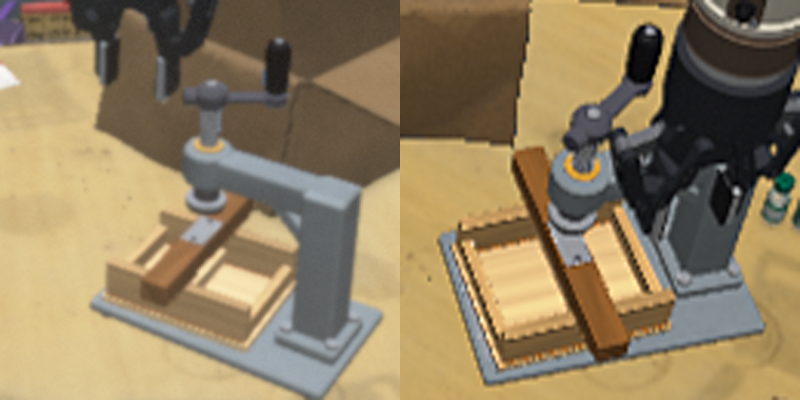

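The bar lies square across both walls under the foot. A wrist shot will check the centring and give a precise handle position.

```bash
python3 - <<'E'
from h import *
np.set_printoptions(precision=1,suppress=True)
p=shot("wrist"); cv2.imwrite("pics/w3.png",p["image"]); W=cloud(p); np.save("pics/w3.npy",W)
O=np.array([.5557,-.3353]); th=np.radians(-41.9)
ex=np.array([np.cos(th),np.sin(th)]); ey=np.array([-ex[1],ex[0]])
Q=np.stack([(W[...,:2]-O)@ex,(W[...,:2]-O)@ey],-1)*1000; z=W[...,2]*1000
b=(z>82)&(z<93)&(abs(Q[...,0])<25)&(abs(Q[...,1])<115); print(b.sum(),cv2.minAreaRect(Q[b].astype(np.float32)),Q[b].min(0),Q[b].max(0))
for lo,hi in ((174,181),(182,212),(213,222),(222,243),(245,278),(278,290)):
    m=(z>lo)&(z<hi)&(np.hypot(Q[...,0],Q[...,1])<90); 
    if m.sum(): print(lo,m.sum(),Q[m].min(0),Q[m].max(0),Q[m].mean(0))
hsv=cv2.cvtColor(p["image"],cv2.COLOR_BGR2HSV); m=(hsv[...,1]>170)&(hsv[...,2]>170)&(np.hypot(Q[...,0],Q[...,1])<40)&(z>170); print("ring",m.sum(),Q[m].mean(0) if m.sum() else 0)
print([(r["score"],r["position"],atz(p,r["position"],.257)) for q in("crank_handle",) for r in vision.place_of(p,q)])
E
```

```text
3043 ((3.003480911254883, -52.97698974609375), (27.99742889404297, 94.51978302001953), 2.2005019187927246) [ -12.3 -100.5] [18.7 -5.3]
174 1866 [-18.6 -18.1] [89.7 15.2] [11.4 -3.8]
182 128 [-7.9 -4.8] [8.5 0.9] [ 0.6 -3.3]
213 20 [-24.8 -12.5] [13.3 -3.7] [-3.6 -8.5]
222 1944 [-24.8 -16.2] [15.9  0.2] [-5.3 -7.7]
ring 0 0
[]
```

View pics/w3.png

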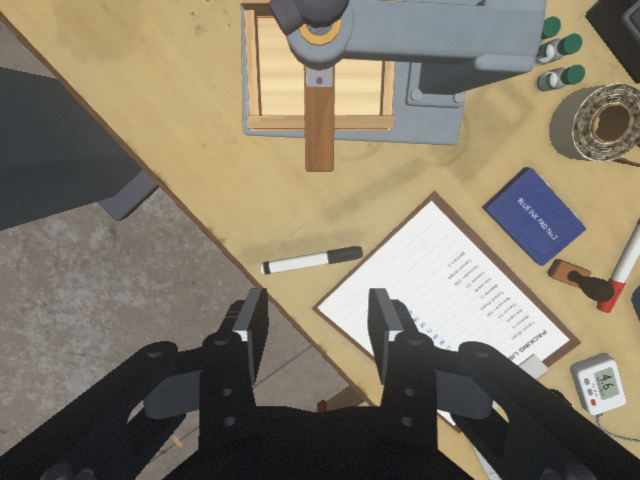

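The wrist view shows the bar's right end at (319,171) and the crank hub at (320,10). The bar's end sits at y=-100.5 in the press frame and its middle at about (1,0), so it is centred. Next I go over the handle.

```bash
python3 -m creep '[[[0,0,-30],[0,0,0]],[[35,10,0],[0,0,0]],[[50,15,0],[0,0,0]],[[50,15,0],[0,0,0]],[[37,10.5,0],[0,0,0]],[[0,0,0],[0,0,0]],[[0,0,0],[0,0,0]]]' 50
python3 - <<'E'
from h import *
np.set_printoptions(precision=4,suppress=True)
p=shot("wrist"); cv2.imwrite("pics/w4.png",p["image"]); W=cloud(p); np.save("pics/w4.npy",W)
o=p["obs"]; A=R.from_quat(o["tool_rot"]).as_matrix(); T=(W-o["eef_pos"])@A*1000
m=(W[...,2]>.24)&(W[...,2]<.295)&(abs(T[...,0])<45)&(abs(T[...,1])<45); v,u=np.where(m)
print(o["eef_pos"],o["joint_pos"],m.sum()); 
if m.sum(): print(u.min(),u.max(),v.min(),v.max(),T[m].min(0),T[m].max(0),W[m][:,2].max())
for lo in (.245,.255,.265,.275,.28):
    k=m&(W[...,2]>lo)&(W[...,2]<lo+.01)
    if k.sum(): print(lo,k.sum(),T[k].min(0),T[k].max(0))
E
```

```text
clock: 9.95
eef_pos: [0.6151, -0.3444, 0.3192]
tool_rot: [0.905, 0.426, -0.001, -0.001]
ft_force: [0.1, -0.4, 0.8]
grip_width: 0.0502
grasp_force: 0.0
[ 0.6151 -0.3444  0.3192] [-0.5101  0.741   1.0308  1.8626 -0.0005  1.7523] 1804
299 339 227 281 [ -6.1996 -11.515   35.213 ] [17.5717 13.0763 79.0133] 0.28401998221660435
0.245 119 [  7.3348 -11.3549  64.2251] [17.5717 12.6232 74.0657]
0.255 169 [  5.8451 -11.515   54.2192] [17.4876 13.0763 64.1376]
0.265 267 [  4.5337 -11.2462  44.2229] [17.5176 12.6155 54.2133]
0.275 1202 [ -6.1996 -10.8107  35.213 ] [16.9663 12.0747 44.214 ]
0.28 755 [-4.0189 -8.919  35.213 ] [14.5156 10.1048 39.2269]
```

View pics/w4.png

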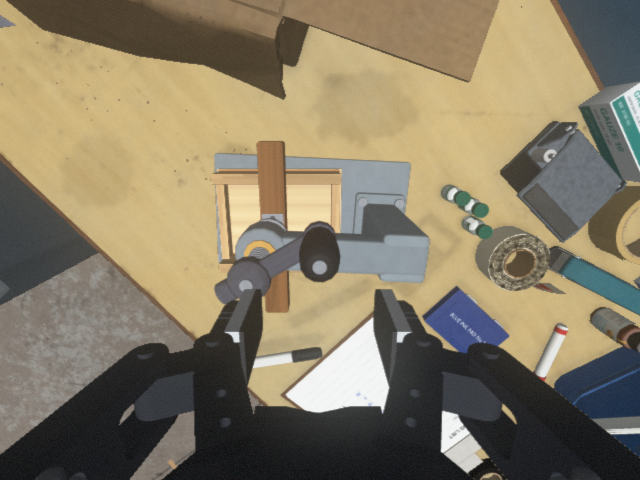

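The wrist view shows the handle's top at (319,250), the hub at (245,283), and the bar still in place across both walls. In tool coordinates the handle's centre is at (5, 0.7), so I shift +5 in x. I also get the hub-to-handle vector from this same cloud.

```bash
python3 - <<'E'
from h import *
np.set_printoptions(precision=4,suppress=True)
W=np.load("pics/w4.npy"); o=bot.get_obs(); A=R.from_quat(o["tool_rot"]).as_matrix(); T=(W-o["eef_pos"])@A*1000
v,u=np.indices(W.shape[:2]); 
m=(W[...,2]>.215)&(W[...,2]<.25)&(u>205)&(u<300)&(v>235)&(v<310)
z=W[...,2][m]; print(m.sum(),np.histogram(z,8))
k=m&(W[...,2]>.234); print("hub top",k.sum(),T[k].min(0),T[k].max(0),T[k].mean(0),u[k].min(),u[k].max(),v[k].min(),v[k].max())
r=m&(W[...,2]>.218)&(W[...,2]<.234); print(T[r].min(0),T[r].max(0))
for uv in [(245,285),(235,285),(255,285),(245,272),(245,298)]: print(uv,T[uv[1],uv[0]],W[uv[1],uv[0]])
E
```

```text
2480 (array([ 13,  46, 165, 835, 359, 418, 517, 127]), array([0.2197, 0.2224, 0.2251, 0.2278, 0.2305, 0.2332, 0.2359, 0.2386,
       0.2413]))
hub top 908 [-40.1146 -72.8891  78.6282] [-11.4082 -36.227   85.9679] [-22.5777 -51.3658  83.1134] 217 267 264 301
[-43.0019 -76.7503  85.9804] [  6.2348 -13.2525 100.2485]
(245, 285) [-24.8539 -50.8851  80.1322] [ 0.5595 -0.3315  0.2398]
(235, 285) [-25.9496 -58.4905  82.5341] [ 0.553  -0.3275  0.2374]
(255, 285) [-25.8022 -44.3211  82.2278] [ 0.5639 -0.3364  0.2377]
(245, 272) [-16.3429 -50.9803  83.1798] [ 0.5649 -0.3249  0.2368]
(245, 298) [ 13.1206 -29.2092 -15.9062] [ 0.6006 -0.3162  0.3358]
```

```bash
python3 -m creep '[[[5,0.7,0],[0,0,0]],[[0,0,35],[0,0,0]],[[0,0,35],[0,0,0]],[[0,0,0],[0,0,0]],[[0,0,0],[0,0,0]]]' 50
```

```text
clock: 10.62
eef_pos: [0.6194, -0.3417, 0.2525]
tool_rot: [0.905, 0.425, 0.001, 0.001]
ft_force: [0.2, -0.1, 0.9]
grip_width: 0.0502
grasp_force: 0.0
```

The vector from hub to handle has length 59.6 mm, matching 60. In the tool frame the crank angle is α≈60°, and clockwise means α increasing. I close on the handle and tabulate the arc steps.

```bash
python3 -m creep '[[[-2.5,-0.5,6],[0,0,0]],[[0,0,0],[0,0,0]],[[0,0,0],[0,0,0]],[[0,0,0],[0,0,0]],[[0,0,0],[0,0,0]],[[0,0,0],[0,0,0]]]' 5
cat > arc.py <<'E'
import numpy as np,sys
a0,t0,t1,st=map(float,sys.argv[1:5]); t=np.arange(t0,t1+1e-9,st); a=np.radians(a0)+t
P=np.round(np.c_[60*np.cos(a),60*np.sin(a),4.8*t],1); D=np.round(np.diff(P,axis=0),1)
for i in range(0,len(D),12): print(round(t[i],2),[[list(map(float,d)),[0,0,0]] for d in D[i:i+12]])
E
python3 arc.py 60 0 4.8 0.1
python3 -c "
from h import *
o=bot.get_obs();print(o['ft_force'],o['eef_pos'],o['joint_pos'])"
```

```text
clock: 11.38
eef_pos: [0.6172, -0.3432, 0.2461]
tool_rot: [0.905, 0.425, 0.0, 0.001]
ft_force: [-2.1, 0.3, 5.4]
grip_width: 0.0226
grasp_force: 59.7
0.0 [[[-5.3, 2.7, 0.5], [0, 0, 0]], [[-5.6, 2.2, 0.5], [0, 0, 0]], [[-5.8, 1.6, 0.4], [0, 0, 0]], [[-5.9, 1.0, 0.5], [0, 0, 0]], [[-6.0, 0.5, 0.5], [0, 0, 0]], [[-6.0, -0.2, 0.5], [0, 0, 0]], [[-5.9, -0.7, 0.5], [0, 0, 0]], [[-5.9, -1.4, 0.4], [0, 0, 0]], [[-5.7, -1.9, 0.5], [0, 0, 0]], [[-5.4, -2.5, 0.5], [0, 0, 0]], [[-5.2, -3.0, 0.5], [0, 0, 0]], [[-4.9, -3.5, 0.5], [0, 0, 0]]]
1.2 [[[-4.4, -4.0, 0.4], [0, 0, 0]], [[-4.1, -4.4, 0.5], [0, 0, 0]], [[-3.6, -4.8, 0.5], [0, 0, 0]], [[-3.1, -5.1, 0.5], [0, 0, 0]], [[-2.6, -5.4, 0.5], [0, 0, 0]], [[-2.0, -5.7, 0.4], [0, 0, 0]], [[-1.5, -5.8, 0.5], [0, 0, 0]], [[-0.8, -5.9, 0.5], [0, 0, 0]], [[-0.3, -6.0, 0.5], [0, 0, 0]], [[0.3, -6.0, 0.5], [0, 0, 0]], [[1.0, -5.9, 0.4], [0, 0, 0]], [[1.5, -5.9, 0.5], [0, 0, 0]]]
2.4 [[[2.1, -5.6, 0.5], [0, 0, 0]], [[2.6, -5.4, 0.5], [0, 0, 0]], [[3.2, -5.1, 0.5], [0, 0, 0]], [[3.6, -4.7, 0.4], [0, 0, 0]], [[4.1, -4.4, 0.5], [0, 0, 0]], [[4.6, -3.9, 0.5], [0, 0, 0]], [[4.9, -3.5, 0.5], [0, 0, 0]], [[5.2, -2.9, 0.5], [0, 0, 0]], [[5.5, -2.4, 0.4], [0, 0, 0]], [[5.7, -1.9, 0.5], [0, 0, 0]], [[5.8, -1.3, 0.5], [0, 0, 0]], [[6.0, -0.7, 0.5], [0, 0, 0]]]
3.6 [[[6.0, -0.1, 0.5], [0, 0, 0]], [[6.0, 0.5, 0.4], [0, 0, 0]], [[5.9, 1.1, 0.5], [0, 0, 0]], [[5.7, 1.7, 0.5], [0, 0, 0]], [[5.6, 2.3, 0.5], [0, 0, 0]], [[5.3, 2.8, 0.5], [0, 0, 0]], [[5.0, 3.3, 0.4], [0, 0, 0]], [[4.6, 3.8, 0.5], [0, 0, 0]], [[4.3, 4.2, 0.5], [0, 0, 0]], [[3.8, 4.7, 0.5], [0, 0, 0]], [[3.3, 5.0, 0.5], [0, 0, 0]], [[2.8, 5.3, 0.4], [0, 0, 0]]]
[-2.08654378  0.25173318  5.39962559] [ 0.61724205 -0.34315631  0.24608515] [-5.07099186e-01  6.92489704e-01  7.50326118e-01  1.62620088e+00
 -7.01361232e-04  1.75604269e+00]
```

```bash
cat > f.py <<'E'
from h import *
import sys
t=float(sys.argv[1]); a0=float(sys.argv[2]) if len(sys.argv)>2 else 60
o=bot.get_obs(); A=R.from_quat(o["tool_rot"]).as_matrix(); F=A.T@np.array(o["ft_force"]); a=np.radians(a0)+t
print("resist %.2f radial_out %.2f Fz %.2f"%(-(F[:2]@[-np.sin(a),np.cos(a)]),F[:2]@[np.cos(a),np.sin(a)],o["ft_force"][2]),"tq",np.round(o["ft_torque"],2),np.round(o["eef_pos"],4),o["clock"])
E
python3 -m creep '[[[-5.3,2.7,0.5],[0,0,0]],[[-5.6,2.2,0.5],[0,0,0]],[[-5.8,1.6,0.4],[0,0,0]],[[-5.9,1.0,0.5],[0,0,0]],[[-6.0,0.5,0.5],[0,0,0]],[[-6.0,-0.2,0.5],[0,0,0]]]' >/dev/null; python3 f.py 0.6
python3 -m creep '[[[-5.9,-0.7,0.5],[0,0,0]],[[-5.9,-1.4,0.4],[0,0,0]],[[-5.7,-1.9,0.5],[0,0,0]],[[-5.4,-2.5,0.5],[0,0,0]],[[-5.2,-3.0,0.5],[0,0,0]],[[-4.9,-3.5,0.5],[0,0,0]]]' ; python3 f.py 1.2
```

```text
resist 6.78 radial_out 1.07 Fz 6.34 tq [ 0.88 -0.95  0.  ] [ 0.6041 -0.3725  0.2436] 12.125
clock: 12.88
eef_pos: [0.5737, -0.392, 0.2407]
tool_rot: [0.905, 0.426, 0.004, 0.004]
ft_force: [6.7, -1.6, 4.2]
grip_width: 0.0228
grasp_force: 59.6
resist 6.25 radial_out 2.92 Fz 4.18 tq [-0.27 -1.42 -0.04] [ 0.5737 -0.392   0.2407] 12.875
```

Free drag reads 6.3–6.8 N with little radial load. Carrying on.

```bash
python3 -m creep '[[[-4.4,-4.0,0.4],[0,0,0]],[[-4.1,-4.4,0.5],[0,0,0]],[[-3.6,-4.8,0.5],[0,0,0]],[[-3.1,-5.1,0.5],[0,0,0]],[[-2.6,-5.4,0.5],[0,0,0]],[[-2.0,-5.7,0.4],[0,0,0]]]' >/dev/null; python3 f.py 1.8
python3 -m creep '[[[-1.5,-5.8,0.5],[0,0,0]],[[-0.8,-5.9,0.5],[0,0,0]],[[-0.3,-6.0,0.5],[0,0,0]],[[0.3,-6.0,0.5],[0,0,0]],[[1.0,-5.9,0.4],[0,0,0]],[[1.5,-5.9,0.5],[0,0,0]]]' >/dev/null; python3 f.py 2.4
```

```text
resist 6.86 radial_out 3.58 Fz 3.03 tq [-1.17 -0.96  0.05] [ 0.5373 -0.3905  0.2377] 13.625
resist 6.27 radial_out 3.46 Fz 3.51 tq [-1.46 -0.22  0.02] [ 0.5087 -0.3685  0.2347] 14.375
```

```bash
python3 -m creep '[[[2.1,-5.6,0.5],[0,0,0]],[[2.6,-5.4,0.5],[0,0,0]],[[3.2,-5.1,0.5],[0,0,0]],[[3.6,-4.7,0.4],[0,0,0]],[[4.1,-4.4,0.5],[0,0,0]],[[4.6,-3.9,0.5],[0,0,0]]]' >/dev/null; python3 f.py 3.0
```

```text
resist 6.82 radial_out 3.66 Fz 4.96 tq [-1.2   0.54 -0.01] [ 0.4979 -0.3339  0.2318] 15.125
```

```bash
python3 -m creep '[[[4.9,-3.5,0.5],[0,0,0]],[[5.2,-2.9,0.5],[0,0,0]],[[5.5,-2.4,0.4],[0,0,0]]]' >/dev/null; python3 f.py 3.3
python3 -m creep '[[[5.7,-1.9,0.5],[0,0,0]],[[5.8,-1.3,0.5],[0,0,0]],[[6.0,-0.7,0.5],[0,0,0]]]' >/dev/null; python3 f.py 3.6
```

```text
resist 6.25 radial_out 1.38 Fz 5.14 tq [-1.05  0.7  -0.02] [ 0.5008 -0.3158  0.2303] 15.5
resist 6.23 radial_out 0.37 Fz 6.54 tq [-1.01  0.85 -0.  ] [ 0.5089 -0.2995  0.2288] 15.875
```

```bash
python3 -m creep '[[[6.0,-0.1,0.5],[0,0,0]],[[6.0,0.5,0.4],[0,0,0]],[[5.9,1.1,0.5],[0,0,0]]]' >/dev/null; python3 f.py 3.9
```

```text
resist 5.89 radial_out -1.14 Fz 5.86 tq [-0.96  0.88  0.04] [ 0.5214 -0.2865  0.2273] 16.25
```

```bash
python3 -m creep '[[[5.7,1.7,0.5],[0,0,0]],[[5.6,2.3,0.5],[0,0,0]],[[5.3,2.8,0.5],[0,0,0]]]' >/dev/null; python3 f.py 4.2; python3 arc.py 60 4.8 6.6 0.1
```

```text
resist 6.07 radial_out -2.53 Fz 7.12 tq [-0.76  1.07  0.07] [ 0.5371 -0.2778  0.2259] 16.625
4.8 [[[2.2, 5.5, 0.5], [0, 0, 0]], [[1.7, 5.8, 0.5], [0, 0, 0]], [[1.1, 5.9, 0.5], [0, 0, 0]], [[0.6, 5.9, 0.5], [0, 0, 0]], [[-0.1, 6.0, 0.4], [0, 0, 0]], [[-0.7, 6.0, 0.5], [0, 0, 0]], [[-1.3, 5.9, 0.5], [0, 0, 0]], [[-1.8, 5.7, 0.5], [0, 0, 0]], [[-2.4, 5.5, 0.5], [0, 0, 0]], [[-3.0, 5.2, 0.4], [0, 0, 0]], [[-3.4, 4.9, 0.5], [0, 0, 0]], [[-4.0, 4.5, 0.5], [0, 0, 0]]]
6.0 [[[-4.3, 4.1, 0.5], [0, 0, 0]], [[-4.8, 3.7, 0.5], [0, 0, 0]], [[-5.1, 3.2, 0.4], [0, 0, 0]], [[-5.4, 2.6, 0.5], [0, 0, 0]], [[-5.6, 2.1, 0.5], [0, 0, 0]], [[-5.8, 1.5, 0.5], [0, 0, 0]]]
```

```bash
python3 -m creep '[[[5.0,3.3,0.4],[0,0,0]],[[4.6,3.8,0.5],[0,0,0]]]' >/dev/null; python3 f.py 4.4
python3 -m creep '[[[4.3,4.2,0.5],[0,0,0]],[[3.8,4.7,0.5],[0,0,0]]]' >/dev/null; python3 f.py 4.6
```

```text
resist 5.86 radial_out -3.18 Fz 6.72 tq [-0.7   1.1  -0.01] [ 0.5485 -0.2749  0.2249] 16.875
resist 5.70 radial_out -2.68 Fz 7.60 tq [-0.61  1.26 -0.01] [ 0.5603 -0.2741  0.2239] 17.125
```

```bash
python3 -m creep '[[[3.3,5.0,0.5],[0,0,0]],[[2.8,5.3,0.4],[0,0,0]]]' >/dev/null; python3 f.py 4.8
```

```text
resist 5.01 radial_out -4.20 Fz 7.36 tq [-0.44  1.34 -0.03] [ 0.572  -0.2758  0.223 ] 17.375
```

```bash
python3 -m creep '[[[2.2,5.5,0.5],[0,0,0]],[[1.7,5.8,0.5],[0,0,0]]]' >/dev/null; python3 f.py 5.0
```

```text
resist 6.01 radial_out -4.12 Fz 8.13 tq [-0.21  1.44  0.03] [ 0.5831 -0.2796  0.222 ] 17.625
```

```bash
cat > g.py <<'E'
import numpy as np
d=np.array([(.6,6.78,1.07),(1.2,6.25,2.92),(1.8,6.86,3.58),(2.4,6.27,3.46),(3,6.82,3.66),(3.3,6.25,1.38),(3.6,6.23,.37),(3.9,5.89,-1.14),(4.2,6.07,-2.53),(4.4,5.86,-3.18),(4.6,5.7,-2.68),(4.8,5.01,-4.2),(5.0,6.01,-4.12)])
a=np.radians(60)+d[:,0]; c,s=np.cos(a),np.sin(a); n=len(a)
A=np.r_[np.c_[np.ones(n),s,-c],np.c_[np.zeros(n),c,s]]; b=np.r_[d[:,1],d[:,2]]
x=np.linalg.lstsq(A,b,rcond=None)[0]; print(x); print((b-A@x).reshape(2,-1).round(2))
E
python3 g.py
python3 -m creep '[[[1.1,5.9,0.5],[0,0,0]],[[0.6,5.9,0.5],[0,0,0]]]' >/dev/null; python3 f.py 5.2
```

```text
[ 5.41932954 -2.08181604  0.89535848]
[[ 3.37  1.89  1.19 -0.63 -0.79 -1.43 -1.33 -1.35 -0.68 -0.5  -0.24 -0.48
   0.97]
 [ 0.02  0.92  1.33  1.74  3.08  1.47  1.13  0.22 -0.7  -1.12 -0.47 -1.93
  -1.89]]
resist 6.83 radial_out -4.45 Fz 8.65 tq [ 0.03  1.59 -0.02] [ 0.5931 -0.2855  0.2211] 17.875
```

Resistance has been rising at about 4.5 N/rad since t≈4.85, which matches the expected gap, so the foot is probably on the bar. I check visually while I continue.

```bash
python3 -m creep '[[[-0.1,6.0,0.4],[0,0,0]],[[-0.7,6.0,0.5],[0,0,0]]]' >/dev/null; python3 f.py 5.4; python3 e.py 3
python3 -c "
from h import *
for n,lo in (('scene',97),('side',97)):
  for k in '23':
    W=np.load(f'pics/{n}{k}.npy').reshape(-1,3); m=(np.hypot(W[:,0]-.5557,W[:,1]+.3353)<.024)&(W[:,2]>.0925)&(W[:,2]<.138); z=np.sort(W[m][:,2]*1000); print(n,k,len(z),np.percentile(z,[0,2,5,10,50]).round(1) if len(z) else 0)
"
```

```text
resist 7.48 radial_out -5.15 Fz 9.36 tq [0.47 1.66 0.01] [ 0.6017 -0.293   0.2202] 18.125
scene 2 90 [ 93.3 113.2 113.8 115.8 120.6]
scene 3 144 [ 92.6  93.2  93.8  94.6 100.3]
side 2 180 [111.6 113.1 113.9 115.7 122.3]
side 3 248 [ 92.6  93.2  94.9  95.9 104.8]
```

View pics/crop3.png

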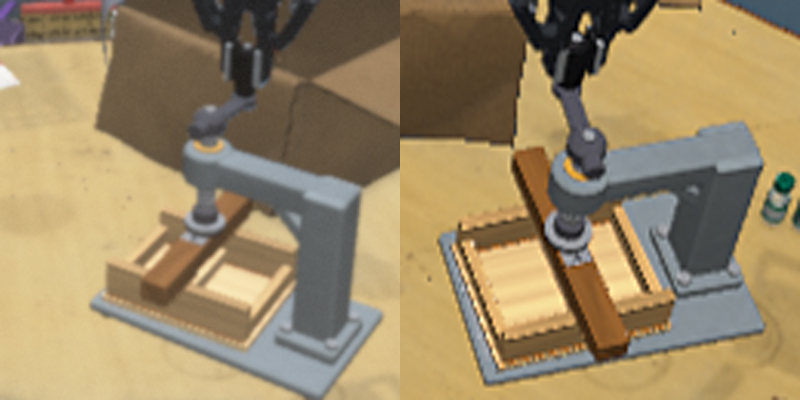

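The foot sits on the bar's wear plate, centred, with the bar undisturbed. I refine the actual crank angle with a circle fit of the hand's path.

```bash
cat > k.py <<'E'
import numpy as np
from scipy.optimize import least_squares
d=np.array([(.6,.6041,-.3725,6.78,1.07),(1.2,.5737,-.392,6.25,2.92),(1.8,.5373,-.3905,6.86,3.58),(2.4,.5087,-.3685,6.27,3.46),(3,.4979,-.3339,6.82,3.66),(3.3,.5008,-.3158,6.25,1.38),(3.6,.5089,-.2995,6.23,.37),(3.9,.5214,-.2865,5.89,-1.14),(4.2,.5371,-.2778,6.07,-2.53),(4.4,.5485,-.2749,5.86,-3.18),(4.6,.5603,-.2741,5.7,-2.68),(4.8,.572,-.2758,5.01,-4.2),(5,.5831,-.2796,6.01,-4.12),(5.2,.5931,-.2855,6.83,-4.45),(5.4,.6017,-.293,7.48,-5.15)])
f=lambda q:np.hypot(d[:,1]-q[0],d[:,2]-q[1])-q[2]
for name,q in (("fit",least_squares(f,[.556,-.335,.06],x_scale=.01).x),("cam",[.5558,-.3353,.06])):
    print(name,np.round(q,4)); th=np.arctan2(d[:,2]-q[1],d[:,1]-q[0]); a=np.radians(50.4)-th
    off=(a-np.radians(60)-d[:,0]+np.pi)%(2*np.pi)-np.pi
    rs=d[:,3]*np.cos(off)+d[:,4]*np.sin(off); ra=d[:,4]*np.cos(off)-d[:,3]*np.sin(off)
    print(np.c_[d[:,0],np.degrees(off),f(q)*1000,rs,d[:,3],ra].round(2))
E
python3 k.py
```

```text
fit [ 0.5579 -0.3341  0.06  ]
[[ 0.6  -4.24  0.01  6.68  6.78  1.57]
 [ 1.2  -3.59 -0.04  6.05  6.25  3.31]
 [ 1.8  -2.63  0.01  6.69  6.86  3.89]
 [ 2.4  -2.03  0.02  6.14  6.27  3.68]
 [ 3.   -1.28  0.01  6.74  6.82  3.81]
 [ 3.3  -0.9  -0.02  6.23  6.25  1.48]
 [ 3.6  -0.64  0.    6.23  6.23  0.44]
 [ 3.9  -0.55 -0.    5.9   5.89 -1.08]
 [ 4.2  -0.54  0.03  6.09  6.07 -2.47]
 [ 4.4  -0.75 -0.06  5.9   5.86 -3.1 ]
 [ 4.6  -0.9   0.04  5.74  5.7  -2.59]
 [ 4.8  -1.06 -0.03  5.09  5.01 -4.11]
 [ 5.   -1.3   0.02  6.1   6.01 -3.98]
 [ 5.2  -1.66 -0.02  6.96  6.83 -4.25]
 [ 5.4  -2.21  0.03  7.67  7.48 -4.86]]
cam [ 0.5558 -0.3353  0.06  ]
[[ 0.6  -6.37  0.96  6.62  6.78  1.82]
 [ 1.2  -5.88 -0.54  5.92  6.25  3.54]
 [ 1.8  -4.2  -1.78  6.58  6.86  4.07]
 [ 2.4  -2.29 -2.37  6.13  6.27  3.71]
 [ 3.   -0.1  -2.08  6.81  6.82  3.67]
 [ 3.3   0.85 -1.65  6.27  6.25  1.29]
 [ 3.6   1.49 -1.    6.24  6.23  0.21]
 [ 3.9   1.77 -0.29  5.85  5.89 -1.32]
 [ 4.2   1.74  0.46  5.99  6.07 -2.71]
 [ 4.4   1.41  0.84  5.78  5.86 -3.32]
 [ 4.6   1.04  1.37  5.65  5.7  -2.78]
 [ 4.8   0.61  1.67  4.96  5.01 -4.25]
 [ 5.    0.03  2.03  6.01  6.01 -4.12]
 [ 5.2  -0.7   2.22  6.88  6.83 -4.37]
 [ 5.4  -1.66  2.42  7.63  7.48 -4.93]]
```

```bash
python3 -m creep '[[[-1.3,5.9,0.5],[0,0,0]],[[-1.8,5.7,0.5],[0,0,0]]]' >/dev/null; python3 f.py 5.57
```

```text
resist 7.79 radial_out -4.57 Fz 9.89 tq [ 0.93  1.67 -0.01] [ 0.6086 -0.3019  0.2193] 18.475
```

```bash
python3 -m creep '[[[-2.4,5.5,0.5],[0,0,0]]]' >/dev/null; python3 f.py 5.65
```

```text
resist 8.37 radial_out -4.90 Fz 9.14 tq [ 1.12  1.62 -0.04] [ 0.6115 -0.3069  0.2189] 18.6
```

```bash
python3 -m creep '[[[-3.0,5.2,0.4],[0,0,0]]]' >/dev/null; python3 f.py 5.74
```

```text
resist 8.80 radial_out -3.87 Fz 9.84 tq [1.36 1.44 0.02] [ 0.6138 -0.312   0.2185] 18.725
```

```bash
python3 -m creep '[[[-3.4,4.9,0.5],[0,0,0]]]' >/dev/null; python3 f.py 5.83
```

```text
resist 10.09 radial_out -4.86 Fz 10.36 tq [1.6  1.4  0.08] [ 0.6156 -0.3173  0.218 ] 18.85
```

That is roughly 3.5–4 N above the free drag, so it is snug. I relax the hand's push without backing the crank off, then let go and retreat upward.

```bash
python3 -m creep '[[[0.5,-3.3,-1],[0,0,0]],[[0,0,0],[0,0,0]]]' >/dev/null; python3 f.py 5.83
```

```text
resist -0.64 radial_out 1.40 Fz 4.83 tq [-0.21 -0.35  0.03] [ 0.6155 -0.3176  0.2182] 19.1
```

```bash
python3 -m creep '[[[0,0,0],[0,0,0]],[[0,0,0],[0,0,0]],[[0,0,0],[0,0,0]],[[0,0,-10],[0,0,0]],[[0,0,-30],[0,0,0]],[[0,0,-40],[0,0,0]],[[-20,0,-10],[0,0,0]],[[-50,0,0],[0,0,0]],[[-50,0,0],[0,0,0]],[[-30,0,0],[0,0,0]],[[0,0,0],[0,0,0]],[[0,0,0],[0,0,0]]]' 50; python3 e.py 4
python3 - <<'E'
from h import *
np.set_printoptions(precision=1,suppress=True)
O=np.array([.5579,-.3341]); th=np.radians(-41.9)
ex=np.array([np.cos(th),np.sin(th)]); ey=np.array([-ex[1],ex[0]])
for n in ["scene","side"]:
  for k in "24":
    W=np.load(f"pics/{n}{k}.npy").reshape(-1,3); z=W[:,2]*1000
    Q=np.c_[(W[:,:2]-O)@ex,(W[:,:2]-O)@ey]*1000
    b=(z>82)&(z<93)&(abs(Q[:,0])<25)&(abs(Q[:,1])<115); print(n,k,cv2.minAreaRect(Q[b].astype(np.float32)))
    if k=="4":
        h=(z>216)&(z<262)&(np.hypot(*Q.T)<85)&(np.hypot(*Q.T)>40); D=W[h][:,:2].mean(0)-O; print("handle",h.sum(),np.degrees(np.arctan2(D[1],D[0])),np.hypot(*D)*1000)
E
```

```text
clock: 20.6
eef_pos: [0.5183, -0.4328, 0.3067]
tool_rot: [0.905, 0.425, -0.0, -0.0]
ft_force: [-0.5, -0.2, -0.5]
grip_width: 0.05
grasp_force: 0.0
scene 2 ((-1.8649978637695312, -6.960662841796875), (30.104093551635742, 201.5845184326172), 2.9103591442108154)
scene 4 ((-0.441650390625, -7.1662139892578125), (37.37375259399414, 200.84815979003906), 0.3587163984775543)
handle 147 16.379423336597398 52.526369013197076
side 2 ((0.9737215042114258, -15.365516662597656), (29.094627380371094, 182.93490600585938), 2.4920685291290283)
side 4 ((2.1284847259521484, -14.078941345214844), (32.54048538208008, 185.0761260986328), 2.273855209350586)
handle 211 10.70276837846685 56.5799172439666
```

View pics/crop4.png

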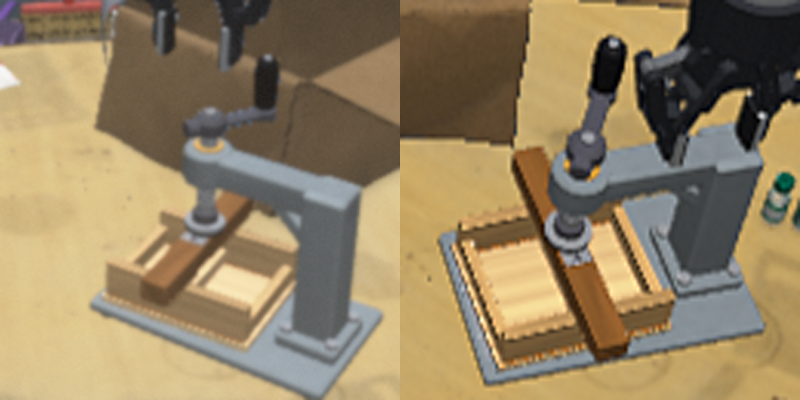

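The foot is pressed on the bar's wear plate, the bar is square across both walls, the crank has stayed where I left it, and the hand is clear. Handing in.

```bash
python3 -c "
from workcell import workorder
print(workorder.job_done())"
```

```text
the job is handed in; nothing more can be done
None
```

The clamp bar lies cork down, square across both side walls with its middle under the foot; the press is snugged by feel to about 3.5–4 N above free drag, the hand is clear of everything, and the job is handed in (no verdict came back).

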